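# Settle a sample flask and add it to the column

### The job

Pick up the amber flask with the orange cap, lift it clear of the bench and tip it cap end up to 40 degrees, without rolling it sideways; hold it there for a good two seconds so that the sample settles to the closed end, then bring it back level in the air. Lay it gently and squarely on top of the column of two blue-capped flasks, its cap above theirs, and let go. Never let the cap dip below the closed end or tip the flask much steeper than asked, do not drop it, and leave the column and everything else where it stands.

Things in the scene. Friction and masses are not known exactly. Their poses are not given: they have to be found in the camera images.
- flask: closed rigid amber flask lying flat, orange cap, white label on top. Slab 100 long (x), 62 wide (y), 38 mm high (z), sides upright; shoulder, neck and 30 mm cap reach on to 90 mm along +x. 0.18 to 0.3 kg, centre of mass 9 mm from the slab's centre towards the cap. Grip across the width. Origin: centre of the slab's underside, x to the cap, z up. Starts with the cap pointing within 41 degrees of world +x
- flask_cap (a point): centre of the outer face of the orange cap, 90 mm from the flask's origin along its x, 19 mm above its underside
- flask_heel (a point): middle of the bottom edge of the flask's closed end, 50 mm from its origin along -x
- mid_flask: upper of the two loose flasks of the column, same shape and size as the flask but with a blue cap; its flat top, 38 mm above its origin, is where the flask goes. Frame: origin at the centre of the slab's underside, x towards the cap, y across, z up through the label side.
- mid_flask_cap (a point): centre of the outer face of the upper column flask's blue cap
- low_flask: lower flask of the column, same shape, blue cap, lying on the white tray, nearly but not exactly in line with the upper one. Frame: origin at the centre of the slab's underside, x towards the cap, y across, z up through the label side.
- tray: white flat tray under the column, fixed to the bench, 190 x 100 x 6 mm; origin at the centre of its underside, long side along x. It may stand left or right of the flask.
- dropper: small amber dropper bottle, 32 mm across, 75 mm tall; a bystander, loose, to be left alone. Origin at the centre of its underside.
- jar: white jar with a black lid, 72 mm across, 95 mm tall; a bystander, loose, to be left alone. Origin at the centre of its underside.
- reagent: tall amber reagent bottle, 84 mm across, 200 mm tall; a bystander, loose, to be left alone. Origin at the centre of its underside.
Mind the look-alikes: they are no part of the job. What is shaped like the flask but green or purple is not meant. Leave any purple look-alike of the mid_flask alone.

How it is judged:
On the way, in this order (a step that is already met when the one before it is completed fails the run):
1. the flask, clear of the bench, is held cap up at 40 degrees (within 7) and not rolled sideways (within 8 degrees) for 1.6 s (angle between flask_cap's own x axis and vertical between 0.751 and 0.995 rad and angle between flask's own y axis and vertical between 1.431 and 1.711 rad and height (world z) of flask_heel above 0.012 m), for 1.6 s.
2. the flask is back level (within 7 degrees), in the air, held by the fingers and not yet touching the column (angle between flask's own z axis and vertical below 0.12 rad and height (world z) of flask_heel above 0.03 m and contact force between the fingers and flask above 0.5 N and contact force between flask and mid_flask below 0.01 N), for 0.2 s.
At the end, for the whole second after the job is handed in: The flask lies at rest, label up, flat on the upper column flask, within 6 mm of flush along and across and within 4.5 degrees of its direction, caps on the same side; the two column flasks are within 8 mm (cap within 12 mm) of where they stood; the robot has let go (z of flask in the frame of mid_flask between 0.035 and 0.041 m and x of flask in the frame of mid_flask between -0.006 and 0.006 m and y of flask in the frame of mid_flask between -0.006 and 0.006 m and angle between the x axis of flask and the x axis of mid_flask, either way round below 0.08 rad and x of flask_cap in the frame of mid_flask above 0.05 m and angle between flask's own z axis and vertical below 0.05 rad and linear speed of flask below 0.02 m/s and distance of each of mid_flask, low_flask from where it was at the start of the episode below 0.008 m and distance of mid_flask_cap from where it was at the start of the episode below 0.012 m); the robot touches nothing.
It fails at once if the flask is tipped more than 58 degrees from level (angle between flask's own z axis and vertical above 1.012 rad).
It fails at once if the cap dips more than 10 degrees below the closed end (angle between flask's own x axis and vertical above 1.745 rad).
It fails at once if the flask is dropped (falls free of the fingers faster than 0.4 m/s, some 8 mm of fall) (contact force between the fingers and flask below 0.05 N and linear speed of flask above 0.4 m/s).
It fails at once if the flask is pressed or knocked on to the column with more than 60 N (contact force between flask and mid_flask above 60 N).
It fails at once if a bystander is shifted by more than 20 mm (distance of any of dropper, jar, reagent from where it was at the start of the episode above 0.02 m).
It also fails if it takes over 64 s, if anything falls off the work surface, if the arm or the gripper's body presses on something with over 40 N, if the wrist force passes 120 N, or if a joint passes its speed limit or range.

### The arm

A 7-joint arm with a two-finger parallel gripper is mounted at the origin on the work surface. World frame = base frame: x ahead of the robot, y to its left, z up, the work surface at z = 0. Lengths are in m, angles in rad, forces in N, time in s.
With the tool pointing down it reaches from about 0.425 to 0.925 m from the base axis. Payload 6.8 kg.
Tool frame: the origin (TCP) lies at the very end of the fingers, on their centre line; the grasp point (between the pads) lies r.pinch_z behind it (r.pinch_z is the distance from the TCP to the grasp point, in m); z points along the fingers, y is the line along which they close (so a half turn about z gives the same grasp; the last joint's range is limited). The gripper opens to 85 mm and grips with 20 to 120 N. Pads are 22 mm wide; open, the fingers measure 114 mm over their backs; the gripper's body (76 mm by 85 mm) begins 54 mm behind the grasp point. The pads swing forward as they close: fully open they stand 13 mm farther back than shut.
Start: joints at [1.163, 0.477, 0.022, 1.555, -0.011, 1.109, -0.083], TCP at [0.199, -0.645, 0.2] pointing down, gripper open.
Joint ranges: [-2.96, 2.96], [-0.34, 2.1], [-1.41, 1.46], [0.24, 2.44], [-1.37, 4.51], [0.17, 1.92], [-2.96, 2.96]. Speed limits (rad/s): [2.39, 2.39, 3.14, 3.14, 3.14, 3.14, 3.14].

### API

Orientations are given as a rotation vector (axis times angle).
In Python, from bench import status, grab_frame, camera_model, r gives the robot as it stands. The module is installed in compiled form; this text tells all that it offers.
- The arm moves only by the shell command python3 -m creep 'ROWS' [FORCE]. ROWS is text: rows parted by semicolons, each of 7 numbers parted by spaces: the turn, a rotation vector about the tool's x, y, z in rad, then the shift along the tool's x, y, z in mm, then the opening, from -1 (shut) to 1 (fully open). In form: rx ry rz tx ty tz fingers; .... A call has 1 to 10 rows; each row is the pose to reach, as a shift and turn from the pose commanded when the call began, along the tool's axes at that moment; what a row does not reach only later rows make up. A row lasts 1/8 s, in which the tool goes at most 62.5 mm and 10.7 degrees, less where a joint would pass 70% of its speed; a pose out of reach is approached as far as the arm can. A call with a gripper value outside its range is refused whole. The fingers move at their own pace and stop on an object; FORCE is the grip in N (left out, the last holds). Time passes only in rows, so rows that repeat a pose let the fingers close. It gives the time, the measured TCP pose, the force, the opening and the grip force at its end, in the units of the state.
- status.get_obs(): the state, without advancing time (a new reading comes with each control period).
- grab_frame(name): name is "scene" or "top" or "wrist"; returns (picture, depth): 384x512x3 uint8, red, green, blue; 384x512 float32, m along the optical axis (not along the pixel's ray), 0 where there is no reading.
- camera_model(name): a dict with "K" (3x3 intrinsics, pixels), "rvec" (rotation vector, rad) and "tvec" (3), from world to camera coordinates, as OpenCV has them. Camera axes: x right, y down, z forward; pixel columns grow to the right and rows downward; lengths in m; the calibration is good to about 2 mm. A picture is of the moment at which its call begins: read the wrist's pose just before it. camera_model takes no time and is no camera call; for the wrist camera it gives the pose at the moment of the call.
- r.hand_in(): hands the job in; it is judged then, once.
The state is a dict: "clock": time; "joints": joint angles; "qvel": joint speeds; "tau": joint torques, N m; "tcp_pos": TCP position; "orientation": TCP orientation; "contact_force": force on the tool from outside, world axes, zero at the start; "moment": the same for the moment, N m; "grip_width": finger opening in m; "gripper_force": force on a finger pad.
Only numpy, scipy, OpenCV 4.12 (cv2) and the standard library are available. Lean on these libraries where they do the work, as an engineer would, in place of code of your own. Each camera call takes 0.05 s, during which the arm holds its last target. There are 200 camera calls.

## Working session

There is one attempt and no reset: what is moved stays moved. The work goes in short steps, Python scripts to look and compute and a shell command to move; the robot and the scene stay as the last step left them, time stands still between calls to the robot, and variables do not carry over. Pictures are saved under pics/ and viewed, at most 10 in all, crops included, and the job is handed in when it is done.

```bash
mkdir -p pics
cat > h.py <<'E'
import numpy as np, cv2
from scipy.spatial.transform import Rotation as R
from bench import status, grab_frame, camera_model, r
def cam(n):
    m=camera_model(n); return np.array(m["K"]),cv2.Rodrigues(np.array(m["rvec"],float))[0],np.array(m["tvec"],float).ravel()
def cloud(d,c):
    K,Rm,t=c; v,u=np.indices(d.shape)
    p=np.stack([(u-K[0,2])/K[0,0]*d,(v-K[1,2])/K[1,1]*d,d],-1)
    return (p-t)@Rm
def ray(u,v,z,c):
    K,Rm,t=c; d=Rm.T@np.linalg.solve(K,[u,v,1.]); o=-Rm.T@t
    return o+d*(z-o[2])/d[2]
E
python3 - <<'E'
from h import *
s=status.get_obs(); print({k:np.round(v,3) for k,v in s.items()}, r.pinch_z)
for n in("top","scene"):
    p,d=grab_frame(n); np.savez(f"pics/{n}0.npz",p=p,d=d); cv2.imwrite(f"pics/{n}0.png",p[...,::-1])
E
```

```text
{'clock': np.float64(0.0), 'joints': array([ 1.163,  0.478,  0.022,  1.556, -0.012,  1.109, -0.083]), 'qvel': array([ 0.001,  0.002, -0.   ,  0.   ,  0.001,  0.001,  0.   ]), 'tau': array([ 0.0000e+00, -5.9646e+01,  1.6080e+00, -2.8121e+01,  1.2000e-02,
        9.0000e-03,  0.0000e+00]), 'tcp_pos': array([ 0.199, -0.644,  0.199]), 'orientation': array([-3.105e+00, -4.690e-01,  1.000e-03]), 'contact_force': array([ 0.025,  0.699, -0.232]), 'moment': array([ 0.018, -0.009,  0.007]), 'gripper_force': np.float64(0.0), 'grip_width': np.float64(0.085)} 0.0187
```

View pics/top0.png

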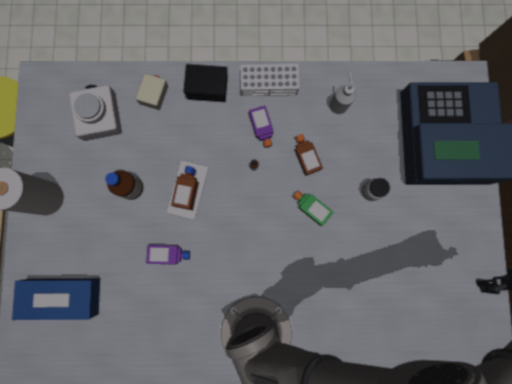

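View pics/scene0.png

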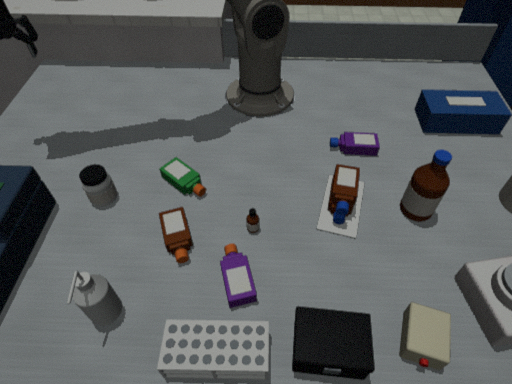

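The top view shows these candidates:
- Amber flask with orange cap at about (309,157), cap at (300,139). It fits the target, being the only amber body with an orange cap off the tray.
- Green look-alike at (316,209) and purple ones at (261,122) and (164,254). None of these is meant.
- Column of two blue-capped amber flasks on the white tray at (184,190), cap at (190,170).
- Bystanders: dropper at (254,165), jar at (376,188), reagent at (122,183).

Next I'll confirm in a crop and measure.

```bash
cat > meas.py <<'E'
from h import *
def measure(p,d,c,center,ztop,rad=0.085,tag=""):
    P=cloud(d,c); hsv=cv2.cvtColor(p,cv2.COLOR_RGB2HSV)
    near=(d>0)&(np.hypot(P[...,0]-center[0],P[...,1]-center[1])<rad)
    top=near&(abs(P[...,2]-ztop)<0.006)
    q=P[top]
    # slab top: restrict to flat top plane
    cnt=(q[:,:2]*1000).astype(np.float32)
    rect=cv2.minAreaRect(cnt); 
    lab=near&(hsv[...,1]<70)&(hsv[...,2]>120)&(abs(P[...,2]-ztop)<0.008)
    rl=cv2.minAreaRect((P[lab][:,:2]*1000).astype(np.float32)) if lab.sum()>5 else None
    print(tag,"top",np.round(rect[0],1),np.round(rect[1],1),round(rect[2],1),"z",round(np.median(q[:,2]),4),"label",rl, lab.sum())
E
python3 - <<'E'
from h import *; from meas import measure
for n in("top","scene"):
    z=np.load(f"pics/{n}0.npz"); p,d=z["p"],z["d"]; c=cam(n); P=cloud(d,c); hsv=cv2.cvtColor(p,cv2.COLOR_RGB2HSV)
    px={"top":dict(flask=(309,157),col=(184,192),cap=(300,139),colcap=(190,170),dropper=(254,165),jar=(378,187),reag=(122,183),green=(316,209),purp=(261,122)),
        "scene":dict(flask=(175,225),col=(345,178),cap=(181,254),colcap=(342,210),dropper=(253,220))}[n]
    for k,(u,v) in px.items(): print(n,k,np.round(P[v,u],3),hsv[v,u])
    measure(p,d,c,P[px["flask"][1],px["flask"][0]][:2],0.038,tag=n+" flask")
    measure(p,d,c,P[px["col"][1],px["col"][0]][:2],0.082,tag=n+" col")
p=np.load("pics/top0.npz")["p"][90:240,150:350]; cv2.imwrite("pics/crop1.png",cv2.resize(p[...,::-1],None,fx=4,fy=4,interpolation=cv2.INTER_CUBIC))
E
```

```text
top flask [ 0.581 -0.184  0.037] [135   7 148]
top col [0.457 0.232 0.08 ] [150   5 146]
top cap [ 0.646 -0.156  0.031] [ 11 181 137]
top colcap [0.531 0.215 0.072] [111 187 124]
top dropper [0.55  0.004 0.055] [  9 161  49]
top jar [ 0.469 -0.394  0.098] [110  24  32]
top reag [0.475 0.409 0.154] [ 11 178  56]
top green [ 0.403 -0.203  0.041] [143   7 147]
top purp [ 0.706 -0.022  0.033] [143   7 147]
top flask top [ 596.5 -176.5] [135.3  63.3] 20.9 z 0.037 label ((572.5574340820312, -187.44737243652344), (59.51100540161133, 43.47379684448242), 21.186521530151367) 217
top col top [473.9 233.4] [ 62.6 134.5] 78.5 z 0.0809 label ((463.997314453125, 239.57046508789062), (54.19123458862305, 105.70621490478516), 78.1229019165039) 254
scene flask [ 0.583 -0.18   0.038] [ 54   8 157]
scene col [0.458 0.235 0.084] [ 12   8 157]
scene cap [ 0.66  -0.152  0.035] [ 13 195 150]
scene colcap [0.546 0.221 0.067] [108 230  52]
scene dropper [0.571 0.008 0.051] [ 11 191  52]
scene flask top [ 598.  -175.8] [138.6  61.7] 20.6 z 0.0385 label ((573.9008178710938, -185.57916259765625), (61.22136688232422, 43.776615142822266), 20.335617065429688) 371
scene col top [475.2 234.5] [ 62.2 135.3] 78.6 z 0.083 label ((452.5500183105469, 239.06272888183594), (43.48603439331055, 62.9396858215332), 78.3388900756836) 302
```

View pics/crop1.png

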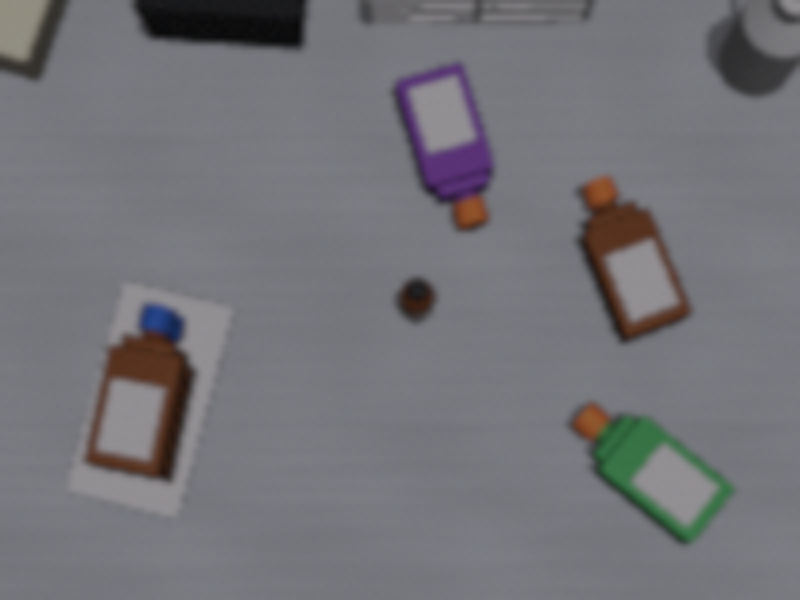

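The crop confirms the target: amber body with orange cap at crop (635,265). The column's blue cap is at (160,322). I'll move above the flask and look with the wrist camera.

```bash
cat >> h.py <<'E'
def goalR(yaw,tilt=0):
    b=np.diag([1.,-1,-1]) # tool x fwd, z down
    return R.from_euler('z',yaw,degrees=True)*R.from_euler('y',-tilt,degrees=True)*R.from_matrix(b)
def delta(pos,yaw,tilt=0,pinch=False):
    """row to reach TCP pos (m); pinch: pos is the grasp point"""
    s=status.get_obs(); R0=R.from_rotvec(s["orientation"]); G=goalR(yaw,tilt); pos=np.array(pos,float)
    if pinch: pos=pos+G.apply([0,0,r.pinch_z])
    print("rot",np.round((R0.inv()*G).as_rotvec(),4),"mm",np.round(R0.inv().apply(pos-s["tcp_pos"])*1000,1))
def st():
    s=status.get_obs(); R0=R.from_rotvec(s["orientation"]); x,z=R0.apply([1,0,0]),R0.apply([0,0,1])
    print("t",round(s["clock"],2),"tcp",np.round(s["tcp_pos"],4),"yaw",np.round(np.degrees(np.arctan2(x[1],x[0])),2),"toolz",np.round(z,3),"j",np.round(s["joints"],2),"F",np.round(s["contact_force"],1),"w",round(s["grip_width"],4),"g",round(s["gripper_force"],1))
E
python3 -c "
from h import *
delta([.5875,-.180,.20],20.8)"
```

```text
rot [-0.0016  0.0001 -0.0632] mm [ 5.081e+02 -3.289e+02 -4.000e-01]
```

```bash
python3 -m creep '0 0 -0.01 20 -13 0 1;0 0 -0.02 60 -39 0 1;0 0 -0.03 105 -68 0 1;0 0 -0.04 155 -100 0 1;0 0 -0.05 205 -133 0 1;0 0 -0.06 255 -165 0 1;0 0 -0.063 305 -198 0 1;0 0 -0.063 355 -230 0 1;0 0 -0.063 400 -259 0 1;0 0 -0.063 440 -285 0 1'
python3 -m creep '0 0 0 35 -22 0 1;0 0 0 55 -35 0 1;0 0 0 68 -44 0 1;0 0 0 68 -44 0 1;0 0 0 68 -44 0 1'
python3 - <<'E'
from h import *; from meas import measure
st(); c=cam("wrist"); p,d=grab_frame("wrist"); np.savez("pics/w1.npz",p=p,d=d); cv2.imwrite("pics/w1.png",p[...,::-1])
measure(p,d,c,(.6,-.175),.038,tag="wrist")
E
```

```text
clock: 1.35
tcp_pos: [0.5367, -0.2388, 0.2001]
orientation: [-3.089, -0.571, -0.0]
contact_force: [0.1, -0.4, 0.2]
grip_width: 0.0853
gripper_force: 0.0
clock: 1.98
tcp_pos: [0.5827, -0.1786, 0.1999]
orientation: [3.09, 0.564, -0.001]
contact_force: [0.0, -0.2, 0.0]
grip_width: 0.0851
gripper_force: 0.0
t 1.98 tcp [ 0.5827 -0.1786  0.1999] yaw 20.7 toolz [-0.001 -0.001 -1.   ] j [ 0.36  0.38 -0.22  1.71  0.09  1.06 -1.09] F [ 0.  -0.2  0. ] w 0.0851 g 0.0
wrist top [ 599.7 -178.4] [138.7  62. ] 20.8 z 0.0373 label ((580.8386840820312, -189.85289001464844), (91.63773345947266, 53.95830154418945), 20.80438232421875) 2248
```

View pics/w1.png

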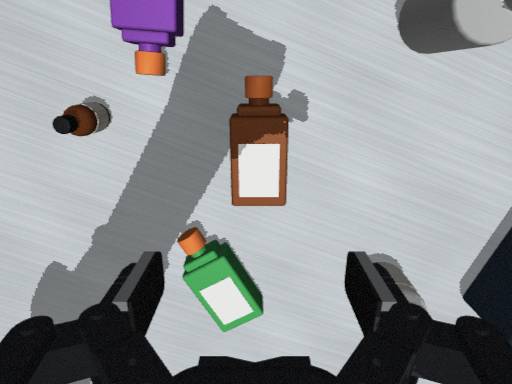

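The wrist view shows the amber flask at (259,160), aligned with the fingers, cap up-image. The green look-alike at (222,285) is clear. I'll descend.

```bash
python3 -c "
from h import *
delta([.5883,-.181,.006],20.8)"
```

```text
rot [ 0.0005  0.0008 -0.0022] mm [  4.7   3.9 193.9]
```

```bash
python3 -m creep '0 0 0 3 2 15 1;0 0 0 5 4 45 1;0 0 0 5 4 80 1;0 0 0 5 4 115 1;0 0 0 5 4 145 1;0 0 0 5 4 165 1;0 0 0 5 4 180 1;0 0 0 5 4 189 1;0 0 0 5 4 194 1;0 0 0 5 4 194 1' 40
python3 -m creep '0 0 0 0 0 0 0.7;0 0 0 0 0 0 0.6;0 0 0 0 0 0 0.5;0 0 0 0 0 0 0.4;0 0 0 0 0 0 0.2;0 0 0 0 0 0 0;0 0 0 0 0 0 -0.2;0 0 0 0 0 0 -0.4' 60
python3 -c "
from h import *
st()"
```

```text
clock: 3.28
tcp_pos: [0.5898, -0.1795, 0.0062]
orientation: [3.09, 0.567, 0.001]
contact_force: [0.3, 0.1, -0.9]
grip_width: 0.0852
gripper_force: 0.0
clock: 4.28
tcp_pos: [0.5903, -0.1794, 0.0067]
orientation: [3.09, 0.567, 0.002]
contact_force: [-1.1, 0.7, 4.1]
grip_width: 0.0257
gripper_force: 2.3
t 4.28 tcp [ 0.5903 -0.1794  0.0067] yaw 20.78 toolz [ 0.001 -0.    -1.   ] j [ 0.33  0.62 -0.18  1.83  0.16  0.71 -1.15] F [-1.1  0.7  4.1] w 0.0257 g 2.3
```

The width is 26 mm where 62 was expected, so something is wrong. I'll look before doing anything else.

Run:
```python
from h import *
for n in("wrist","scene"):
    p,d=grab_frame(n); np.savez(f"pics/{n}2.npz",p=p,d=d)
    if n=="wrist": a=p
    else: b=p[160:300,110:300]
st()
cv2.imwrite("pics/g2.png",np.hstack([cv2.resize(a,(400,300)),cv2.resize(b,(400,300))])[...,::-1])
```

```text
t 4.38 tcp [ 0.5902 -0.1794  0.0067] yaw 20.79 toolz [ 0.001 -0.    -1.   ] j [ 0.33  0.62 -0.18  1.83  0.17  0.71 -1.15] F [-0.7  0.6  5.4] w 0.026 g 2.8
```

View pics/g2.png

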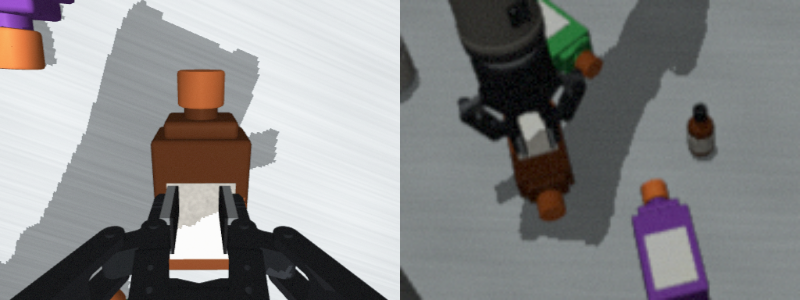

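The pads, at (180,215) and (228,215) in the left half, stand over the label rather than at the sides of the flask. I'll check heights by depth.

Run:
```python
from h import *
z=np.load("pics/wrist2.npz"); P=cloud(z["d"],cam("wrist")); p=z["p"]
t=status.get_obs(); R0=R.from_rotvec(t["orientation"])
for v in (180,215,225,235,245,255,265,280,300,310,320,337):
    print(v,[(u,*(np.round(R0.inv().apply(P[v,u]-t["tcp_pos"])*1000).astype(int)),p[v,u].tolist()) for u in (222,234,254,280,290)])
```

```text
180 [(222, np.int64(39), np.int64(-14), np.int64(-29), [75, 42, 25]), (234, np.int64(38), np.int64(-9), np.int64(-29), [69, 35, 15]), (254, np.int64(39), np.int64(1), np.int64(-29), [75, 41, 21]), (280, np.int64(38), np.int64(13), np.int64(-29), [75, 40, 23]), (290, np.int64(39), np.int64(17), np.int64(-30), [75, 40, 23])]
215 [(222, np.int64(21), np.int64(-15), np.int64(-30), [98, 55, 31]), (234, np.int64(21), np.int64(-9), np.int64(-29), [96, 53, 30]), (254, np.int64(21), np.int64(1), np.int64(-31), [97, 55, 31]), (280, np.int64(21), np.int64(13), np.int64(-30), [94, 50, 26]), (290, np.int64(21), np.int64(18), np.int64(-30), [97, 53, 31])]
225 [(222, np.int64(16), np.int64(-15), np.int64(-32), [94, 53, 30]), (234, np.int64(16), np.int64(-9), np.int64(-31), [98, 55, 33]), (254, np.int64(15), np.int64(1), np.int64(-29), [95, 51, 29]), (280, np.int64(16), np.int64(13), np.int64(-31), [94, 50, 27]), (290, np.int64(16), np.int64(18), np.int64(-30), [92, 49, 25])]
235 [(222, np.int64(11), np.int64(-15), np.int64(-31), [195, 191, 182]), (234, np.int64(10), np.int64(-9), np.int64(-31), [19
[... 2188 characters left out ...]
int64(-68), [33, 32, 34])]
320 [(222, np.int64(-8), np.int64(-12), np.int64(-69), [37, 33, 34]), (234, np.int64(-41), np.int64(-10), np.int64(-31), [252, 252, 252]), (254, np.int64(-41), np.int64(1), np.int64(-31), [251, 252, 251]), (280, np.int64(-41), np.int64(15), np.int64(-31), [252, 252, 251]), (290, np.int64(-8), np.int64(15), np.int64(-69), [61, 61, 63])]
337 [(222, np.int64(-54), np.int64(-18), np.int64(-30), [152, 80, 45]), (234, np.int64(-54), np.int64(-11), np.int64(-31), [149, 77, 40]), (254, np.int64(-52), np.int64(1), np.int64(-32), [154, 84, 47]), (280, np.int64(-53), np.int64(15), np.int64(-31), [154, 84, 48]), (290, np.int64(-53), np.int64(21), np.int64(-31), [151, 81, 46])]
```

Run:
```python
from h import *
z=np.load("pics/w1.npz"); K=cam("wrist")[0]; d=z["d"]
# camera pose in tool frame (rigid): from present
s=status.get_obs(); R0=R.from_rotvec(s["orientation"])
for n in ("w1","wrist2"):
    d=np.load(f"pics/{n}.npz")["d"]; T=R0.inv().apply((cloud(d,cam("wrist"))-s["tcp_pos"]).reshape(-1,3)).reshape(d.shape+(3,))*1000
    m=(d>0)&(T[...,2]<-15)&(abs(T[...,1])<60)&(abs(T[...,0])<14)&((T[...,2]<-34))
    for sgn in(-1,1):
        q=T[m&(T[...,1]*sgn>0)]; print(n,sgn,len(q),"zmax",np.percentile(q[:,2],[50,90,97,100]).round(1), "y of tip",np.round(q[q[:,2]>np.percentile(q[:,2],97)].mean(0),1))
    m2=(d>0)&(abs(T[...,1])<62)&(abs(T[...,0])<16)&(abs(T[...,1])>30)&(T[...,2]<20)
    q=T[m2]; print(n,"max z wide",np.percentile(q[:,2],[50,90,97,100]).round(1) if len(q) else 0)
```

```text
w1 -1 8769 zmax [-94.9 -59.7 -50.8 -43. ] y of tip [  3.1 -42.9 -47.8]
w1 1 8286 zmax [-94.3 -59.2 -50.6 -43.3] y of tip [  2.7  44.3 -47.7]
w1 max z wide [-92.2 -58.7 -50.2 -43. ]
wrist2 -1 12583 zmax [-89.8 -64.7 -46.1 -34. ] y of tip [  7.3 -16.7 -41. ]
wrist2 1 12708 zmax [-90.  -65.1 -46.3 -34.2] y of tip [  7.3  18.3 -41. ]
wrist2 max z wide [-90.7   7.2   7.9   9.4]
```

Depth shows the pad ends 43 mm behind the reported TCP when open, not 13 mm. The fingers really end about 30 mm short of it, so they closed on top of the flask. I'll raise, reopen and remeasure before going deeper.

```bash
python3 -m creep '0 0 0 0 0 -6 -0.4;0 0 0 0 0 -25 -0.4;0 0 0 0 0 -55 1;0 0 0 0 0 -90 1;0 0 0 0 0 -115 1;0 0 0 0 0 -130 1;0 0 0 0 0 -134 1;0 0 0 0 0 -134 1;0 0 0 0 0 -134 1;0 0 0 0 0 -134 1'
python3 - <<'E'
from h import *; from meas import measure
st(); c=cam("wrist"); p,d=grab_frame("wrist"); np.savez("pics/w3.npz",p=p,d=d)
measure(p,d,c,(.6,-.178),.038,tag="wrist")
p,d=grab_frame("scene"); measure(p,d,cam("scene"),(.6,-.178),.038,tag="scene")
delta([.5883,-.181,-.026],20.8)
E
```

```text
clock: 5.62
tcp_pos: [0.5891, -0.1792, 0.1391]
orientation: [-3.089, -0.567, 0.002]
contact_force: [0.0, -0.8, -0.1]
grip_width: 0.0855
gripper_force: 0.0
t 5.62 tcp [ 0.5891 -0.1792  0.1391] yaw 20.79 toolz [-0.001  0.    -1.   ] j [ 0.35  0.45 -0.21  1.75  0.11  0.95 -1.11] F [ 0.  -0.8 -0.1] w 0.0855 g 0.0
wrist top [ 599.9 -178.3] [138.5  62.2] 20.9 z 0.0373 label ((577.3986206054688, -191.29974365234375), (85.86145782470703, 53.938621520996094), 20.97601890563965) 3087
scene top [ 599.7 -175.2] [141.6  61.7] 20.7 z 0.0385 label ((573.9130859375, -185.48289489746094), (61.02116775512695, 44.77834701538086), 21.6903133392334) 350
rot [-0.0005  0.0007 -0.0003] mm [ -1.5   1.3 165.5]
```

```bash
python3 -m creep '0 0 0 -1 1 12 1;0 0 0 -1 1 40 1;0 0 0 -1 1 70 1;0 0 0 -1 1 100 1;0 0 0 -1 1 125 1;0 0 0 -1 1 140 1;0 0 0 -1 1 150 1;0 0 0 -1 1 155 1;0 0 0 -1 1 160 1;0 0 0 -1 1 160 1'
python3 -c "
from h import *
st()
d=grab_frame('wrist')[1]; s=status.get_obs(); T=cloud(d,cam('wrist')); q=T[(d>0)&(np.linalg.norm(T[...,:2]-s['tcp_pos'][:2],axis=-1)<.065)]
"
```

```text
clock: 6.98
tcp_pos: [0.5892, -0.1807, -0.0198]
orientation: [3.09, 0.567, 0.0]
contact_force: [-0.4, -0.0, 0.4]
grip_width: 0.0854
gripper_force: 0.0
t 6.97 tcp [ 0.5892 -0.1807 -0.0198] yaw 20.79 toolz [ 0. -0. -1.] j [ 0.33  0.66 -0.18  1.83  0.18  0.66 -1.16] F [-0.4 -0.   0.4] w 0.0854 g 0.0
```

```bash
python3 -m creep '0 0 0 0 0 3 1;0 0 0 0 0 6 1;0 0 0 0 0 6 0.7;0 0 0 0 0 6 0.55;0 0 0 0 0 6 0.4;0 0 0 0 0 6 0.2;0 0 0 0 0 6 0;0 0 0 0 0 6 0;0 0 0 0 0 6 0;0 0 0 0 0 6 0' 60
python3 -c "
from h import *
st()"
```

```text
clock: 8.28
tcp_pos: [0.5893, -0.1808, -0.0256]
orientation: [3.09, 0.567, 0.001]
contact_force: [-1.4, -0.8, 5.4]
grip_width: 0.061
gripper_force: 66.5
t 8.28 tcp [ 0.5893 -0.1808 -0.0256] yaw 20.78 toolz [ 0. -0. -1.] j [ 0.33  0.67 -0.17  1.84  0.18  0.65 -1.16] F [-1.4 -0.8  5.4] w 0.061 g 66.5
```

Gripped at 61 mm with 66 N. I'll lift.

```bash
python3 -m creep '0 0 0 0 0 -4 0;0 0 0 0 0 -15 0;0 0 0 0 0 -32 0;0 0 0 0 0 -55 0;0 0 0 0 0 -82 0;0 0 0 0 0 -110 0;0 0 0 0 0 -135 0;0 0 0 0 0 -155 0;0 0 0 0 0 -168 0;0 0 0 0 0 -172 0'
python3 -c "
from h import *
st(); delta([.60,0,.20],0)
p,d=grab_frame('wrist'); cv2.imwrite('pics/w4.png',cv2.resize(p,(400,300))[...,::-1])"
```

```text
clock: 9.52
tcp_pos: [0.5894, -0.1808, 0.1472]
orientation: [3.089, 0.567, 0.002]
contact_force: [0.2, -1.3, -3.5]
grip_width: 0.0613
gripper_force: 65.7
t 9.53 tcp [ 0.5894 -0.1808  0.1472] yaw 20.78 toolz [ 0.002 -0.    -1.   ] j [ 0.36  0.44 -0.21  1.74  0.11  0.97 -1.11] F [ 0.2 -1.3 -3.5] w 0.0613 g 65.7
rot [ 0.0007 -0.0014  0.3627] mm [  74.1 -165.2  -52.9]
```

View pics/w4.png

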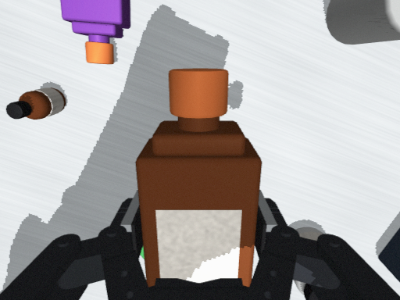

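The flask at (200,180) is held squarely between the pads, cap forward. I'll carry it up to the middle and turn it to yaw 0.

```bash
python3 -m creep '0 0 0.01 2 -4 -4 0;0 0 0.05 9 -20 -14 0;0 0 0.11 20 -45 -24 0;0 0 0.18 35 -80 -36 0;0 0 0.25 50 -112 -44 0;0 0 0.31 62 -138 -50 0;0 0 0.345 70 -156 -53 0;0 0 0.363 74 -165 -53 0;0 0 0.363 74 -165 -53 0;0 0 0.363 74 -165 -53 0'
python3 -c "
from h import *
st(); delta([.58,0,.27],0,40)"
```

```text
clock: 10.82
tcp_pos: [0.5994, -0.0016, 0.1986]
orientation: [3.141, -0.002, -0.001]
contact_force: [0.5, -0.6, -3.8]
grip_width: 0.0611
gripper_force: 65.8
t 10.82 tcp [ 0.5994 -0.0016  0.1986] yaw -0.08 toolz [-0.001 -0.001 -1.   ] j [ 0.06  0.36 -0.2   1.73  0.08  1.05 -1.75] F [ 0.5 -0.6 -3.8] w 0.0611 g 65.8
rot [ 0.0012  0.699  -0.0011] mm [-19.5  -1.5 -71.4]
```

```bash
python3 -m creep '0 0.02 0 0 0 -3 0;0 0.07 0 -2 0 -8 0;0 0.15 0 -4 0 -16 0;0 0.24 0 -7 0 -25 0;0 0.34 0 -10 0 -35 0;0 0.44 0 -13 0 -46 0;0 0.53 0 -15 0 -55 0;0 0.61 0 -17 0 -63 0;0 0.67 0 -19 0 -69 0;0 0.698 0 -19 0 -71 0'
python3 -m creep '0 0 0 0 0 0 0;0 0 0 0 0 0 0'
python3 -c "
from h import *
st()
P,d=grab_frame('scene'); cv2.imwrite('pics/s5.png',P[...,::-1])
s=status.get_obs(); R0=R.from_rotvec(s['orientation']); print(np.degrees(np.arcsin(R0.apply([1,0,0])[2])), R0.apply([0,1,0]))
# flask slope from wrist depth in the tool frame
d=grab_frame('wrist')[1]; s=status.get_obs(); T=R.from_rotvec(s['orientation']).inv().apply((cloud(d,cam('wrist'))-s['tcp_pos']).reshape(-1,3))*1000
q=T[(abs(T[:,1])<18)&(T[:,0]>14)&(T[:,0]<45)&(T[:,2]>-80)&(T[:,2]<20)]; print(len(q),np.median(q,0)); A=np.c_[q[:,:2],np.ones(len(q))]; print(np.linalg.lstsq(A,q[:,2],rcond=None)[0])
"
```

```text
clock: 12.08
tcp_pos: [0.5793, -0.0011, 0.27]
orientation: [2.951, -0.002, 1.075]
contact_force: [0.1, 0.2, -3.3]
grip_width: 0.061
gripper_force: 65.8
clock: 12.32
tcp_pos: [0.5807, -0.0006, 0.2703]
orientation: [2.952, -0.001, 1.074]
contact_force: [-0.7, -0.3, -3.2]
grip_width: 0.0611
gripper_force: 65.8
t 12.32 tcp [ 0.5807 -0.0006  0.2703] yaw -0.05 toolz [ 0.643 -0.001 -0.766] j [ 0.07 -0.05 -0.24  2.26  0.4   0.26 -2.1 ] F [-0.7 -0.3 -3.2] w 0.0611 g 65.8
39.993778238692165 [-7.49732077e-04 -9.99999719e-01 -1.37581297e-05]
7151 [ 31.03489845   0.15172371 -62.78266819]
[ 9.25836254e-02 -6.79070563e-04 -6.51780792e+01]
```

View pics/s5.png

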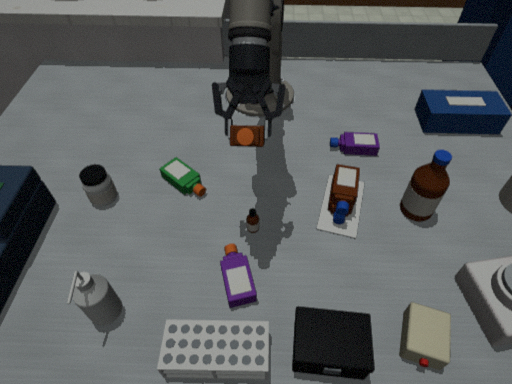

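The scene view shows the flask held cap up, at (247,137), clear of everything. I'll hold here and re-check the tilt on the slab only.

```bash
python3 -m creep '0 0 0 0 0 0 0;0 0 0 0 0 0 0;0 0 0 0 0 0 0;0 0 0 0 0 0 0;0 0 0 0 0 0 0;0 0 0 0 0 0 0;0 0 0 0 0 0 0;0 0 0 0 0 0 0;0 0 0 0 0 0 0;0 0 0 0 0 0 0'
cat >> h.py <<'E'
def slope():
    d=grab_frame('wrist')[1]; s=status.get_obs(); T=R.from_rotvec(s['orientation']).inv().apply((cloud(d,cam('wrist'))-s['tcp_pos']).reshape(-1,3))*1000
    q=T[(abs(T[:,1])<18)&(T[:,0]>14)&(T[:,0]<34)&(abs(T[:,2]+63)<12)]; A=np.c_[q[:,:2],np.ones(len(q))]; print("slopes deg",np.degrees(np.linalg.lstsq(A,q[:,2],rcond=None)[0][:2]),"top z",np.median(q[:,2]))
    m=(abs(T[:,2]+62)<7)&(T[:,0]>12)&(T[:,0]<100)&(abs(T[:,1])<36); f=T[m]
    print("cap end x",np.percentile(f[:,0],99.5), "y range slab",np.percentile(f[f[:,0]<38][:,1],[1,99]))
    cp=f[f[:,0]>62]; print("cap y",np.percentile(cp[:,1],[2,98]))
E
python3 -c "
from h import *
st(); slope()"
```

```text
clock: 13.68
tcp_pos: [0.5807, -0.0002, 0.27]
orientation: [2.952, -0.0, 1.074]
contact_force: [-0.5, 0.4, -2.2]
grip_width: 0.061
gripper_force: 65.8
t 13.68 tcp [ 5.807e-01 -2.000e-04  2.700e-01] yaw -0.02 toolz [ 0.643 -0.    -0.766] j [ 0.07 -0.05 -0.24  2.26  0.4   0.25 -2.1 ] F [-0.5  0.4 -2.2] w 0.061 g 65.8
slopes deg [ 0.06006826 -0.01227241] top z -62.98976493290208
cap end x 79.68774307028117 y range slab [-29.03498787  30.52647974]
cap y [-8.71478294 10.24119077]
```

The flask is parallel to the tool (0.06°). I'll hold it a little longer, then level it by reversing the tilt.

```bash
python3 -m creep '0 0 0 0 0 0 0;0 0 0 0 0 0 0;0 0 0 0 0 0 0;0 0 0 0 0 0 0;0 0 0 0 0 0 0;0 0 0 0 0 0 0;0 0 0 0 0 0 0;0 0 0 0 0 0 0'
python3 -c "
from h import *
st(); delta([.58,0,.24],0)"
```

```text
clock: 14.72
tcp_pos: [0.5807, -0.0001, 0.27]
orientation: [2.952, -0.0, 1.074]
contact_force: [-0.4, -0.5, -2.4]
grip_width: 0.0612
gripper_force: 65.8
t 14.72 tcp [ 5.807e-01 -1.000e-04  2.700e-01] yaw -0.01 toolz [ 0.643 -0.    -0.766] j [ 0.07 -0.05 -0.24  2.26  0.4   0.25 -2.1 ] F [-0.4 -0.5 -2.4] w 0.0612 g 65.8
rot [ 1.000e-04 -6.981e-01 -2.000e-04] mm [-19.8  -0.1  22.6]
```

```bash
python3 -m creep '0 -0.02 0 0 0 1 0;0 -0.07 0 -2 0 2 0;0 -0.15 0 -4 0 5 0;0 -0.24 0 -7 0 8 0;0 -0.34 0 -10 0 11 0;0 -0.44 0 -13 0 14 0;0 -0.53 0 -15 0 17 0;0 -0.61 0 -17 0 20 0;0 -0.67 0 -19 0 22 0;0 -0.698 0 -20 0 23 0'
python3 -m creep '0 0 0 0 0 0 0;0 0 0 0 0 0 0;0 0 0 0 0 0 0;0 0 0 0 0 0 0'
python3 -c "
from h import *; from meas import measure
st(); slope()
for n in('top','scene'):
    p,d=grab_frame(n); measure(p,d,cam(n),(.475,.234),.082,tag=n)
delta([.43,.10,.24],-11.5)"
```

```text
clock: 15.98
tcp_pos: [0.5809, -0.0001, 0.2391]
orientation: [-3.141, 0.0, 0.001]
contact_force: [0.3, 0.9, -3.7]
grip_width: 0.0613
gripper_force: 65.7
clock: 16.48
tcp_pos: [0.58, -0.0002, 0.2398]
orientation: [3.141, -0.0, 0.001]
contact_force: [-0.6, -0.0, -3.5]
grip_width: 0.0613
gripper_force: 65.7
t 16.48 tcp [ 5.800e-01 -2.000e-04  2.398e-01] yaw -0.01 toolz [ 0.001 -0.    -1.   ] j [ 0.03  0.29 -0.17  1.73  0.06  1.12 -1.73] F [-0.6 -0.  -3.5] w 0.0613 g 65.7
slopes deg [-0.03015073  0.04200395] top z -62.96783378822278
cap end x 80.1416695757216 y range slab [-29.18285795  30.52361981]
cap y [-8.71794559 10.07800578]
top top [475.4 232.7] [ 63.  138.6] 77.8 z 0.081 label ((464.2670593261719, 238.63327026367188), (56.01508712768555, 106.31587982177734), 77.81248474121094) 285
scene top [478.6 233.7] [ 62.1 140.2] 78.5 z 0.083 label ((451.3299865722656, 239.1625213623047), (44.04096603393555, 62.41688919067383), 78.63250732421875) 313
rot [ 0.     -0.0004  0.2004] mm [-150.1 -100.1   -0.4]
```

The flask is level and held at (0.58, 0, 0.24). I'll move beside the column, in its direction, to view it with the wrist camera.

```bash
python3 -m creep '0 0 0.01 -4 -4 0 0;0 0 0.03 -16 -16 0 0;0 0 0.06 -36 -36 0 0;0 0 0.1 -60 -60 0 0;0 0 0.14 -84 -84 0 0;0 0 0.17 -107 -107 0 0;0 0 0.19 -125 -125 0 0;0 0 0.2 -138 -136 0 0;0 0 0.2 -142 -139 0 0;0 0 0.2 -142 -139 0 0'
python3 -m creep '0 0 0 0 0 0 0;0 0 0 0 0 0 0'
python3 - <<'E'
from h import *; from meas import measure
st(); c=cam("wrist"); p,d=grab_frame("wrist"); np.savez("pics/w6.npz",p=p,d=d); cv2.imwrite("pics/w6.png",p[...,::-1])
measure(p,d,c,(.475,.234),.082,tag="wrist")
slope()
E
```

```text
clock: 17.88
tcp_pos: [0.4383, 0.1388, 0.2397]
orientation: [3.126, -0.314, 0.001]
contact_force: [0.0, -0.6, -2.9]
grip_width: 0.0611
gripper_force: 65.7
clock: 18.12
tcp_pos: [0.4386, 0.1384, 0.2395]
orientation: [3.126, -0.316, -0.0]
contact_force: [-0.8, 1.2, -2.4]
grip_width: 0.0607
gripper_force: 65.7
t 18.12 tcp [0.4386 0.1384 0.2395] yaw -11.53 toolz [-0. -0. -1.] j [-0.18  0.09 -0.28  1.98  0.03  1.07 -2.24] F [-0.8  1.2 -2.4] w 0.0607 g 65.7
wrist top [477.4 230.5] [ 62.2 139.9] 78.4 z 0.0814 label ((464.33746337890625, 236.6818389892578), (50.39265441894531, 111.08197784423828), 79.63570404052734) 2270
slopes deg [-0.11451324  0.04952395] top z -63.058848443464406
cap end x 80.23789848736422 y range slab [-29.43055416  30.44558986]
cap y [-9.03488023  9.96134498]
```

View pics/w6.png

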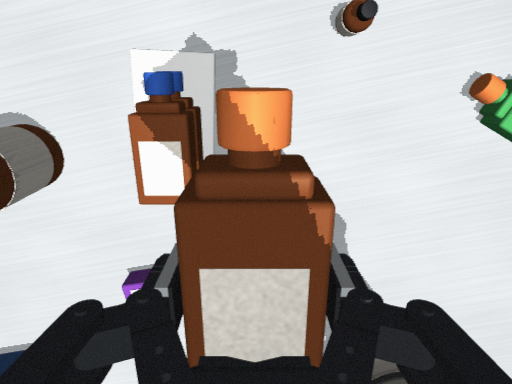

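The wrist view shows the column's top flask at (162,155), cap at (160,82), parallel to the held one. I'll move over it, staying high, then lower to a hover.

```bash
python3 -c "
from h import *
delta([.467,.2348,.081],-11.5)"
```

```text
rot [ 0.0001  0.0002 -0.0003] mm [   8.8 -100.   158.4]
```

```bash
python3 -m creep '0 0 0 1 -4 0 0;0 0 0 2 -16 0 0;0 0 0 4 -36 0 0;0 0 0 6 -60 0 0;0 0 0 8 -80 5 0;0 0 0 9 -94 15 0;0 0 0 9 -100 35 0;0 0 0 9 -100 60 0;0 0 0 9 -100 85 0;0 0 0 9 -100 105 0'
python3 -m creep '0 0 0 0 0 17 0;0 0 0 0 0 30 0;0 0 0 0 0 40 0;0 0 0 0 0 48 0;0 0 0 0 0 52 0;0 0 0 0 0 53 0;0 0 0 0 0 53 0'
python3 - <<'E'
from h import *; from meas import measure
st()
for n in ("scene","top"):
    p,d=grab_frame(n); np.savez(f"pics/{n}7.npz",p=p,d=d)
    if n=="scene": P=p
    t=status.get_obs()["tcp_pos"]; measure(p,d,cam(n),(.475,.234),t[2]+.063,tag=n); measure(p,d,cam(n),(.475,.234),.082,tag=n+" col")
cv2.imwrite("pics/s7.png",cv2.resize(P[110:260,270:470],(800,600),interpolation=cv2.INTER_CUBIC)[...,::-1])
E
```

```text
clock: 19.48
tcp_pos: [0.4664, 0.2351, 0.1329]
orientation: [3.125, -0.314, -0.002]
contact_force: [-0.1, 0.2, -2.5]
grip_width: 0.0611
gripper_force: 65.8
clock: 20.35
tcp_pos: [0.4671, 0.2352, 0.0818]
orientation: [-3.125, 0.314, -0.001]
contact_force: [-0.2, -0.0, -3.7]
grip_width: 0.061
gripper_force: 65.8
t 20.35 tcp [0.4671 0.2352 0.0818] yaw -11.48 toolz [ 0.001  0.    -1.   ] j [-0.34  0.4  -0.31  2.01  0.17  0.76 -2.51] F [-0.2 -0.  -3.7] w 0.061 g 65.8
scene top [487.6 239.1] [109.1  78.7] 13.9 z 0.1462 label None 0
scene col top [495.1 230.3] [ 61.5 108. ] 78.6 z 0.0804 label None 0
top top [518.9 215.7] [54.5 16.8] 16.9 z 0.1419 label None 0
top col top [518.  211.9] [49.5 10.9] 18.1 z 0.0777 label None 0
```

View pics/s7.png

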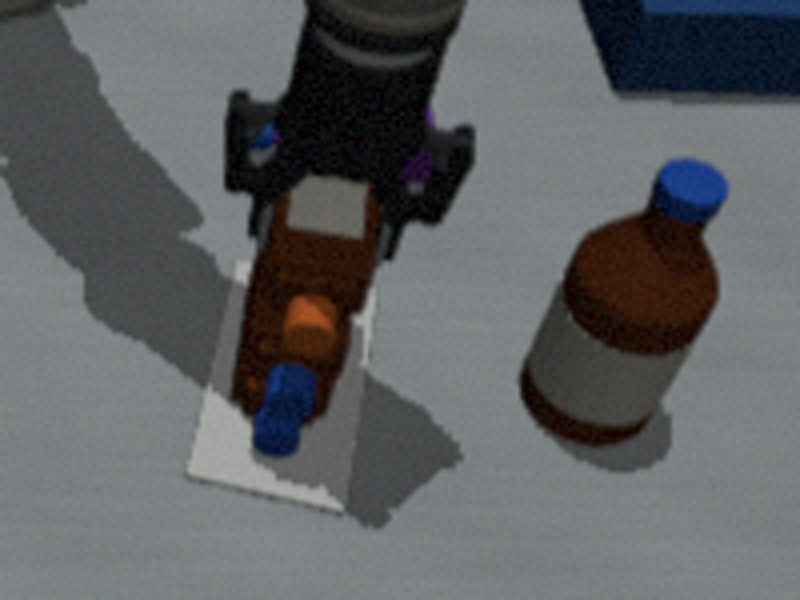

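The held flask hovers over the column, with the orange cap at (310,325) above the blue one at (290,390). I'll compare the two layers in the same camera, which cancels its bias.

```bash
cat > cmp.py <<'E'
from h import *
u=np.array([.98,-.199]); n=np.array([.199,.98])
def feat(p,d,zt,tag,c=cam("scene")):
    P=cloud(d,c); hsv=cv2.cvtColor(p,cv2.COLOR_RGB2HSV); A=P[...,:2]@u*1000; L=P[...,:2]@n*1000; Z=P[...,2]*1000
    box=(d>0)&(abs(L-323)<45)&(A>350)&(A<520)
    # slab front part of top
    s=box&(abs(Z-zt)<6)&(A>422)&(A<448)&(hsv[...,1]>60)
    rows=[]
    for a in range(422,448,2):
        l=L[s&(abs(A-a)<1.5)]
        if len(l)>8: rows.append((l.min(),l.max()))
    rows=np.array(rows); m=rows.mean(0)
    yaw=np.degrees(np.polyfit(np.arange(len(rows))*2,rows.mean(1),1)[0]) if len(rows)>2 else 0
    cap=box&(A>465)&(hsv[...,1]>120)&(Z>zt-28)&(Z<zt+4)&(((hsv[...,0]>100)&(hsv[...,0]<120)) if zt<100 else (hsv[...,0]<18))
    cl=L[cap&(A<500)]; ca=A[cap]
    capt=cap&(Z>zt-12)
    print(tag,"edges",m.round(1),"mid",m.mean().round(2),"drift",round(yaw,1),"cap lat",np.round([np.percentile(cl,2),np.percentile(cl,98),cl.mean()],1),"cap far",np.percentile(ca,[95,99]).round(1),"capmean",A[capt].mean().round(1),L[capt].mean().round(1),cap.sum())
E
python3 - <<'E'
from cmp import *
z=np.load("pics/scene0.npz"); feat(z["p"],z["d"],82.5,"col ")
z=np.load("pics/scene7.npz"); feat(z["p"],z["d"],146,"held")
t=status.get_obs()["tcp_pos"][:2]*1000; print("tcp",t@u,t@n)
z=np.load("pics/top0.npz"); feat(z["p"],z["d"],81,"coltop",cam("top"))
z=np.load("pics/top7.npz"); feat(z["p"],z["d"],143,"heldtop",cam("top"))
E
```

```text
col  edges [294.9 352.1] mid 323.51 drift 2.6 cap lat [310.5 337.6 323.6] cap far [492.9 493.4] capmean 483.6 323.7 142
held edges [295.9 354.6] mid 325.28 drift 0.6 cap lat [312.  339.4 325.2] cap far [492.7 493.1] capmean 482.7 325.5 170
tcp 410.97179039062314 323.51626073316555
coltop edges [294.3 348.5] mid 321.4 drift -3.7 cap lat [309.  330.5 318.8] cap far [485.  486.5] capmean 478.3 320.4 39
heldtop edges nan mid nan drift 0 cap lat [311.  331.7 320. ] cap far [487.1 488.5] capmean 478.0 321.0 54cmp.py:12: RuntimeWarning: Mean of empty slice.
  rows=np.array(rows); m=rows.mean(0)
  ret = ret.dtype.type(ret / rcount)
```

The offset is small: about 1.4 mm to the left, nothing along. I'll correct that and lower to just above contact.

```bash
python3 -m creep '0 0 0 0 1.4 0 0;0 0 0 0 1.4 3 0;0 0 0 0 1.4 8 0;0 0 0 0 1.4 13 0;0 0 0 0 1.4 17 0;0 0 0 0 1.4 20 0;0 0 0 0 1.4 22 0;0 0 0 0 1.4 22 0;0 0 0 0 1.4 22 0'
python3 - <<'E'
from cmp import *
st(); p,d=grab_frame("scene"); feat(p,d,status.get_obs()["tcp_pos"][2]*1000+63+1.4,"held")
E
```

```text
clock: 21.58
tcp_pos: [0.4667, 0.2338, 0.0597]
orientation: [-3.126, 0.314, -0.0]
contact_force: [-0.6, 0.4, -2.7]
grip_width: 0.0612
gripper_force: 65.8
t 21.57 tcp [0.4667 0.2338 0.0597] yaw -11.47 toolz [ 0.  0. -1.] j [-0.34  0.43 -0.3   2.02  0.19  0.71 -2.53] F [-0.6  0.4 -2.7] w 0.0612 g 65.8
held edges [295.2 353.2] mid 324.17 drift -2.3 cap lat [310.4 337.8 324. ] cap far [492.6 493.4] capmean 482.4 323.8 161
```

The lateral match is now within 0.6 mm. I'll lower slowly and watch the force.

```bash
python3 -m creep '0 0 0 0.4 0.4 0.7 0;0 0 0 0.4 0.4 1.4 0;0 0 0 0.4 0.4 2 0;0 0 0 0.4 0.4 2.5 0;0 0 0 0.4 0.4 2.5 0;0 0 0 0.4 0.4 2.5 0'; python3 -m creep '0 0 0 0 0 0.5 0;0 0 0 0 0 0.5 0;0 0 0 0 0 0.5 0'
```

```text
clock: 22.38
tcp_pos: [0.467, 0.2333, 0.0571]
orientation: [-3.126, 0.314, -0.0]
contact_force: [-0.2, 0.2, -1.8]
grip_width: 0.0613
gripper_force: 65.8
clock: 22.75
tcp_pos: [0.4669, 0.2333, 0.0565]
orientation: [-3.126, 0.314, -0.0]
contact_force: [-0.5, -0.5, -2.5]
grip_width: 0.0611
gripper_force: 65.8
```

```bash
python3 -m creep '0 0 0 0 0 0.4 0;0 0 0 0 0 0.4 0;0 0 0 0 0 0.4 0'
```

```text
clock: 23.12
tcp_pos: [0.467, 0.2333, 0.0563]
orientation: [-3.126, 0.314, -0.0]
contact_force: [-0.9, -0.5, 2.1]
grip_width: 0.0608
gripper_force: 66.2
```

Contact is made at about 5 N. I'll ease the grip, then open slowly.

```bash
python3 -m creep '0 0 0 0 0 0 0.3;0 0 0 0 0 0 0.38;0 0 0 0 0 0 0.42;0 0 0 0 0 0 0.44;0 0 0 0 0 0 0.46;0 0 0 0 0 0 0.5;0 0 0 0 0 0 0.6;0 0 0 0 0 0 0.8;0 0 0 0 0 0 1;0 0 0 0 0 0 1' 20; python3 -m creep '0 0 0 0 0 0 1;0 0 0 0 0 0 1;0 0 0 0 0 0 1'
python3 - <<'E'
from cmp import *
st(); p,d=grab_frame("scene"); feat(p,d,121,"laid")
E
```

```text
clock: 24.38
tcp_pos: [0.4669, 0.2333, 0.0561]
orientation: [-3.126, 0.314, -0.0]
contact_force: [0.4, 0.5, 0.3]
grip_width: 0.0852
gripper_force: 0.0
clock: 24.75
tcp_pos: [0.4669, 0.2333, 0.0561]
orientation: [-3.126, 0.314, -0.0]
contact_force: [-0.2, 0.1, -0.1]
grip_width: 0.0854
gripper_force: 0.0
t 24.75 tcp [0.4669 0.2333 0.0561] yaw -11.47 toolz [ 0. -0. -1.] j [-0.34  0.44 -0.3   2.02  0.19  0.71 -2.53] F [-0.2  0.1 -0.1] w 0.0854 g 0.0
laid edges [294. 351.] mid 322.47 drift 0.8 cap lat [310.  337.5 323.2] cap far [492.7 493.5] capmean 482.5 323.5 161
```

Released with no contact force. I'll retreat straight up, then check.

```bash
python3 -m creep '0 0 0 0 0 -4 1;0 0 0 0 0 -14 1;0 0 0 0 0 -30 1;0 0 0 0 0 -52 1;0 0 0 0 0 -80 1;0 0 0 0 0 -110 1;0 0 0 0 0 -135 1;0 0 0 0 0 -150 1;0 0 0 0 0 -155 1;0 0 0 0 0 -155 1'
python3 -m creep '0 0 0 0 10 0 1;0 0 0 0 40 0 1;0 0 0 0 80 0 1;0 0 0 0 110 0 1;0 0 0 0 120 0 1;0 0 0 0 120 0 1;0 0 0 0 120 0 1'
python3 - <<'E'
from cmp import *; from meas import measure
st(); p,d=grab_frame("scene"); feat(p,d,121,"laid"); measure(p,d,cam("scene"),(.475,.234),.121,tag="scene"); S=p[110:260,270:470]
p,d=grab_frame("wrist"); measure(p,d,cam("wrist"),(.475,.234),.120,tag="wrist")
cv2.imwrite("pics/end.png",np.hstack([cv2.resize(S,(400,300)),cv2.resize(p,(400,300))])[...,::-1])
E
```

```text
clock: 26.05
tcp_pos: [0.4667, 0.2331, 0.2109]
orientation: [3.126, -0.314, -0.0]
contact_force: [0.3, -0.5, 0.4]
grip_width: 0.0857
gripper_force: 0.0
clock: 26.92
tcp_pos: [0.4432, 0.1169, 0.2111]
orientation: [-3.126, 0.312, 0.0]
contact_force: [-0.3, -0.4, -0.2]
grip_width: 0.0853
gripper_force: 0.0
t 26.93 tcp [0.4432 0.1169 0.2111] yaw -11.38 toolz [ 0.     0.001 -1.   ] j [-0.14  0.12 -0.28  2.02  0.04  1.   -2.2 ] F [-0.3 -0.4 -0.2] w 0.0853 g 0.0
laid edges [294.5 352. ] mid 323.23 drift -4.9 cap lat [310.  337.3 323.4] cap far [492.9 493.6] capmean 482.7 323.4 165
scene top [477.2 233.5] [ 61.9 142.6] 78.6 z 0.1209 label ((451.2706298828125, 238.5861358642578), (43.772220611572266, 63.40098571777344), 78.25908660888672) 319
wrist top [478.1 229.7] [ 62.2 138.2] 78.5 z 0.1193 label ((458.38623046875, 233.60867309570312), (52.366703033447266, 101.87689971923828), 82.98881530761719) 3177
```

View pics/end.png

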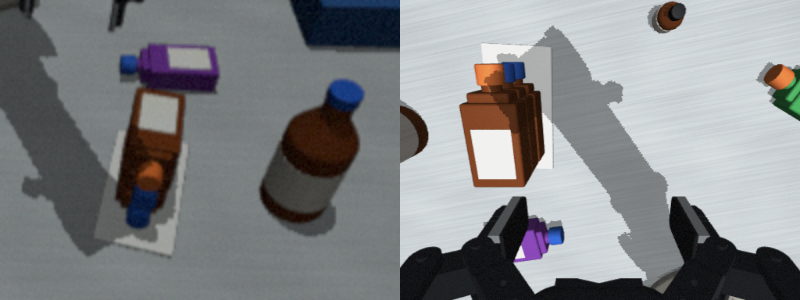

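The end view shows the flask lying squarely on the column, orange cap at (490,75) over the blue ones at (515,72), within about 1 mm of flush. The gripper is clear of everything, so I'm handing in.

```bash
python3 -c "
from bench import r
print(r.hand_in())"
```

```text
the job is handed in; nothing more can be done
None
```

The amber flask was tipped cap up to 40° for over two seconds, brought back level, and laid about 1 mm from flush on the blue-capped column, caps aligned and gripper clear; the first close landed on top of the flask without shifting it, and the job is handed in, no verdict shown.

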